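Load the amber tumblers under the basket's hold-down bail

ROBOT

A 7-joint arm with a two-finger parallel gripper is mounted at the origin on a cart in front of the work surface, level with it; the furniture and walls round the work are solid. World frame = base frame: x ahead of the robot, y to its left, z up, the work surface at z = 0. Lengths are in m, angles in rad, forces in N, time in s.
With the tool pointing down it reaches from about 0.4 to 0.875 m from the base axis. Payload 4.4 kg.
Tool frame: the origin (TCP) lies at the very end of the fingers, on their centre line; the grasp point (between the pads) lies 19 mm behind it (pinch_z is the distance from the TCP to the grasp point, in m); z points along the fingers, y is the line along which they close (so a half turn about z gives the same grasp; the last joint's range is limited). The gripper opens to 85 mm and grips with 20 to 120 N. Pads are 22 mm wide; open, the fingers measure 114 mm over their backs; the gripper's body (76 mm by 85 mm) begins 54 mm behind the grasp point. The pads swing forward as they close: fully open they stand 13 mm farther back than shut.
Start: joints at [-1.209, 0.628, 0.038, 1.517, -0.027, 0.996, -0.02], TCP at [0.27, 0.591, 0.231] pointing down, gripper open.
Joint ranges: [-3.06, 3.06], [-0.37, 2.12], [-1.25, 1.32], [0.18, 2.47], [-1.1, 4.24], [0.23, 1.98], [-2.94, 2.94]. Speed limits (rad/s): [2.57, 2.57, 3.14, 3.14, 3.14, 3.14, 3.14].

INTERFACE

Orientations are given as a unit quaternion [w, x, y, z].
In Python, from cell import read_state, get_image, get_calibration, job_done, recognise, mark_of, pinch_z gives the robot as it stands.
- The arm moves only by the tool arm_command, never from a script. Its argument "series" is a list of rows, each an object with "travel": the shift along the world's x, y, z in m, a list of three; "delta_rot": the turn, a rotation vector about the world's x, y, z in rad, a list of three; "gripper": the finger opening in m, from 0 to 0.0854. In form: [{"travel": [x, y, z], "delta_rot": [wx, wy, wz], "gripper": gripper}, ...]. A call has 1 to 10 rows; each row shifts and turns the commanded pose from where the row before left it; what a row does not reach is not made up. A row lasts 1/10 s, in which the tool goes at most 50 mm and 8.59 degrees, less where a joint would pass 70% of its speed; a pose out of reach is approached as far as the arm can. A call is refused whole if a number of a shift passes 0.05 or a number of a turn 0.15, either way. A call with a gripper value outside its range is refused whole. The fingers move at their own pace and stop on an object; "force" is the grip in N (left out, the last holds). Time passes only in rows, so rows that do not move let the fingers close. It gives the time, the measured TCP pose, the force, the opening and the grip force at its end, in the units of the state.
- read_state(): the state, without advancing time (a new reading comes with each control period).
- get_image(name): name is "scene" or "top" or "wrist"; returns the picture (480x640x3 uint8, red, green, blue); there is no depth.
- get_calibration(name): a dict with "K" (3x3 intrinsics, pixels), "k1" (the pictures are not rectified: a ray, as slopes to the right and down, at radius r is drawn at 1 + k1 r^2 times it, then the intrinsics apply), "rvec" (rotation vector, rad) and "tvec" (3), from world to camera coordinates, as OpenCV has them. Camera axes: x right, y down, z forward; pixel columns grow to the right and rows downward; lengths in m; the calibration is good to about 2 mm. A picture is of the moment at which its call begins: read the wrist's pose just before it. get_calibration takes no time and is no camera call; for the wrist camera it gives the pose at the moment of the call.
- job_done(): hands the job in; it is judged then, once.
Trained networks look in the newest picture that a camera, given by its name, has taken for a name from the list of things; names that differ only in an ending like _2 or _b are one class to them, and where a whole thing is asked for, a point or a joint stands for the part that bears it (a point fixed in the world has none). Each returns a list of dicts, best first, with "conf" (0 to 1); they miss things now and then, are a little off and sometimes report something else, mostly with a low value. They report only what shows in the picture. A call takes as long as a camera call. They do not tell look-alikes from the thing itself.
- recognise(camera, name): "rect" ([left, top, right, bottom] in pixels, round what is visible of it).
- mark_of(camera, name): "point" ([column, row] in pixels: a listed point, or the origin of a listed thing).
The state is a dict: "time": time; "qpos": joint angles; "joint_vel": joint speeds; "tau": joint torques, N m; "tcp_pos": TCP position; "orientation": TCP orientation; "wrist_force": force on the tool from outside, world axes, zero at the start; "torque": the same for the moment, N m; "width": finger opening in m; "grip_force": force on a finger pad.
Only numpy, scipy, OpenCV 4.12 (cv2) and the standard library are available. Lean on these libraries where they do the work, as an engineer would, in place of code of your own. Each camera call takes 0.05 s, during which the arm holds its last target. There are 200 camera calls.

TASK

Load every short amber tumbler into the wire-walled glass basket, ready for the glass washer: swing the weighted bail up by its red bar until it leans back on its own, stand the tumblers upside down as they are on the blue rings, one to a ring, and only then let the bail down fully so that its sprung pad holds them all. The glass is thin: grip it with no more than about 30 N, set it down softly, and guide the bail down by hand rather than letting it drop; leave everything else where it is.

Things in the scene. Friction and masses are not known exactly. Their poses are not given: they have to be found in the camera images.
- basket: glass basket, 150 x 300 mm, fixed: grey base, black mat. Origin: at worktop level under the middle of the row of places; y runs along the row, roughly towards the robot; +x points to the hinge side, roughly world +y; z up. White wire walls and dividers, top z = 52 mm, form 4 compartments 76 (x) by 61 mm (y), so grip tumblers above that; steel hinge posts at x = +80, y = +-142 mm, 128 mm high
- basket_mat: black rubber mat that is the basket's floor, its top 14 mm above the worktop, with four blue rings 54 mm across that mark the places
- place_1 (a point): centre of the first (+y end) blue ring on the mat's top (basket x = 0, y = +96 mm, z = 14 mm); the rings are 64 mm apart; any tumbler may stand on any ring
- place_2 (a point): centre of the second blue ring on the mat's top (basket x = 0, y = +32 mm, z = 14 mm); the rings are 64 mm apart; any tumbler may stand on any ring
- place_3 (a point): centre of the third blue ring on the mat's top (basket x = 0, y = -32 mm, z = 14 mm); the rings are 64 mm apart; any tumbler may stand on any ring
- place_4 (a point): centre of the fourth (-y end) blue ring on the mat's top (basket x = 0, y = -96 mm, z = 14 mm); the rings are 64 mm apart; any tumbler may stand on any ring
- bail (a joint): angle of the weighted steel hold-down bail, 0 = fully down (level, on its stop), 1.85 = fully raised, leaning back past upright against its stop, where it stays by its own weight (it falls forward again from below about 1.65). Hinge axis along the basket's y at basket x = +80 mm, z = 120 mm; about 0.5 kg, free-swinging with only slight damping
- bail_grip (a point): middle of the red round cross bar at the bail's free end, 12 mm thick, 244 mm free length along the basket's y, 155 mm from the hinge axis (when down: basket x = -75 mm, z = 120 mm, on the side away from the hinge; a steel bridge runs parallel to it 75 mm nearer the hinge)
- hold_pad (a joint): how far the sprung pad under the bail's bridge is pushed in, 0 = free, at most 12 mm; with the bail fully down on standing tumblers it reads about 8 mm, pressing with about 3 N in all
- pad_strip: the black rubber strip (36 x 240 x 6 mm) on the sprung pad, along the row; origin on the bail's hinge axis, the strip lies 80 mm from it and 24 to 30 mm below the bail's arms; it comes down on the row of places, to 90 mm above the worktop when free
- tumbler_1_mid (a point): short amber tumbler 1, standing upside down: a thin-walled glass 52 mm across and 84 mm high, nearly straight-sided, closed end up, about 0.16 kg, low in balance (heavy rim), smooth; the point is its centre, 42 mm above its foot; z up. Absent (None) in some runs. It breaks if a finger squeezes it with more than about 35 N
- tumbler_1: the same tumbler 1, origin at the middle of its underside
- tumbler_2_mid (a point): short amber tumbler 2, standing upside down: a thin-walled glass 52 mm across and 84 mm high, nearly straight-sided, closed end up, about 0.16 kg, low in balance (heavy rim), smooth; the point is its centre, 42 mm above its foot; z up. Absent (None) in some runs. It breaks if a finger squeezes it with more than about 35 N
- tumbler_2: the same tumbler 2, origin at the middle of its underside
- tumbler_3_mid (a point): short amber tumbler 3, standing upside down: a thin-walled glass 52 mm across and 84 mm high, nearly straight-sided, closed end up, about 0.16 kg, low in balance (heavy rim), smooth; the point is its centre, 42 mm above its foot; z up. Absent (None) in some runs. It breaks if a finger squeezes it with more than about 35 N
- tumbler_3: the same tumbler 3, origin at the middle of its underside
- tumbler_4_mid (a point): short amber tumbler 4, standing upside down: a thin-walled glass 52 mm across and 84 mm high, nearly straight-sided, closed end up, about 0.16 kg, low in balance (heavy rim), smooth; the point is its centre, 42 mm above its foot; z up. Absent (None) in some runs. It breaks if a finger squeezes it with more than about 35 N
- tumbler_4: the same tumbler 4, origin at the middle of its underside
- green_tumbler: bystander, to be left alone: taller green tumbler, 52 x 52 x 100 mm, upside down; origin at the middle of its underside
- clear_tumblers: bystander, to be left alone: pair of nested clear tumblers, 53 x 55 x 145 mm, upside down; origin at the middle of its underside
Not all that is in view belongs to the job. What is shaped like the tumbler_2 but purple is not meant. Leave any purple look-alike of the tumbler_1 alone.

How it is judged:
By the outcome, as a careful person would: the job done as asked, in the order asked, and still so for the second after the job is handed in, with the robot touching nothing.
Of tumbler_1, tumbler_2, tumbler_3, tumbler_4 only 2 to 4 are there at a start; the rules pass over those that are not, and their reading is None.
At some moment in a run one of tumbler_1, tumbler_2, tumbler_3, tumbler_4 may be knocked a few centimetres aside while the robot is not near it.
It also fails if it takes over 210 s, if anything falls off the work surface, if the arm or the gripper's body presses on something with over 40 N, if the wrist force passes 120 N, or if a joint passes its speed limit or range.

## Working session

There is one attempt and no reset: what is moved stays moved. The work goes in short steps, Python scripts to look and compute and a tool call to move; the robot and the scene stay as the last step left them, time stands still between calls to the robot, and variables do not carry over. Pictures are saved under pics/ and viewed, at most 17 in all, crops included, and the job is handed in when it is done.

Besides the shell and the picture viewer there is one more tool, called after "Emit:" as name(argument=value, ...) on one line, values as JSON. arm_command: Moves the arm, as the interface text tells. Its arguments: {"type":"object","properties":{"series":{"type":"array"},"force":{"type":"number"}},"required":["series"]}

```bash
ls; mkdir -p pics; cat > h.py <<'E'
import numpy as np, cv2
from cell import *
def cal(n):
    c=get_calibration(n); K=np.array(c["K"],float); R,_=cv2.Rodrigues(np.array(c["rvec"],float)); return K,float(c["k1"]),R,np.array(c["tvec"],float).ravel()
def ray(c,p):
    K,k1,R,t=c
    q=cv2.undistortPoints(np.array([[p]],float),K,np.array([k1,0,0,0.]))[0,0]
    return -R.T@t, R.T@np.array([q[0],q[1],1])
def onz(c,p,z):
    o,d=ray(c,p); return o+d*(z-o[2])/d[2]
def proj(c,P):
    K,k1,R,t=c
    return cv2.projectPoints(np.array(P,float).reshape(-1,3),cv2.Rodrigues(R)[0],t,K,np.array([k1,0,0,0.]))[0][:,0]
def tri(obs):
    A=np.zeros((3,3));b=np.zeros(3)
    for c,p in obs:
        o,d=ray(c,p); d=d/np.linalg.norm(d); M=np.eye(3)-np.outer(d,d); A+=M;b+=M@o
    return np.linalg.solve(A,b)
def save(n,img): cv2.imwrite("pics/"+n,img[:,:,::-1])
E
python3 - <<'E'
from h import *
np.set_printoptions(precision=4,suppress=True)
print(read_state(), pinch_z)
for n in("top","scene"):
    im=get_image(n); save(n+"0.png",im); c=cal(n); print(n,-c[2].T@c[3])
    for t in("tumbler_1_mid","place_1","bail_grip","basket","green_tumbler","clear_tumblers"):
        for m in mark_of(n,t): print(t,np.round(m["point"],1),round(m["conf"],2), onz(c,m["point"],{"t":.042,"p":.014,"b":.12}.get(t[0],0) if t!="basket" else 0))
E
```

```text
pics
{'time': 0.0, 'qpos': array([-1.2088,  0.6293,  0.0384,  1.5184, -0.027 ,  0.9963, -0.02  ]), 'joint_vel': array([-0.0007,  0.    ,  0.0001,  0.0005,  0.0003, -0.0013,  0.0002]), 'tau': array([  0.0007, -56.3404,   1.2261, -19.3448,   0.011 ,   0.0101,
         0.    ]), 'tcp_pos': array([0.2694, 0.5909, 0.2304]), 'orientation': array([-0.0002,  0.2123,  0.9772, -0.0009]), 'wrist_force': array([ 0.8843, -0.314 , -0.6281]), 'torque': array([-0.0268,  0.0167,  0.0089]), 'grip_force': 0.0, 'width': 0.08503326816057392} 0.0187
top [ 0.2454 -0.0395  1.4083]
tumbler_1_mid [413.7 212.9] 0.75 [ 0.5744 -0.2902  0.042 ]
tumbler_1_mid [456.2 208.2] 0.7 [ 0.5854 -0.3905  0.042 ]
place_1 [198.8 284.7] 0.86 [0.4141 0.2061 0.014 ]
place_1 [196.4 202.9] 0.79 [0.6078 0.2169 0.014 ]
place_1 [197. 231.] 0.7 [0.5401 0.2135 0.014 ]
place_1 [198.8 256.9] 0.66 [0.4788 0.2077 0.014 ]
bail_grip [223.3 228.4] 0.75 [0.5231 0.1376 0.12  ]
basket [200.7 247.7] 0.8 [0.503  0.2063 0.    ]
green_tumbler [443.7 261.6] 0.84 [ 0.4665 -0.3646  0.    ]
green_tumbler [225.8 231.3] 0.68 [0.542 0.148 0.   ]
clear_tumblers [472.6 302.1] 0.83 [ 0.3702 -0.4288  0.    ]
scene [-0.5353 -0.6869  0.7021]
tumbler_1_mid [408.1 278.2] 0.95 [ 0.5402 -0.2947  0.042 ]
tumbler_1_mid [453.3 282.2] 0.61 [ 0.5763 -0.3927  0.042 ]
place_1 [248.5 231. ] 0.87 [0.6007 0.2127 0.014 ]
place_1 [234.8 242.2] 0.7 [0.5248 0.2023 0.014 ]
place_1 [227.3 248.3] 0.67 [0.4858 0.1971 0.014 ]
place_1 [209.9 259.5] 0.66 [0.4133 0.1962 0.014 ]
bail_grip [252.3 212.5] 0.79 [0.5192 0.1323 0.12  ]
bail_grip [249.  229.5] 0.44 [0.433  0.0782 0.12  ]
basket [226.7 248.6] 0.77 [0.5043 0.2154 0.    ]
green_tumbler [423.3 314.7] 0.57 [ 0.4764 -0.3613  0.    ]
clear_tumblers [434.2 348.7] 0.87 [ 0.3714 -0.4263  0.    ]
```

View pics/top0.png

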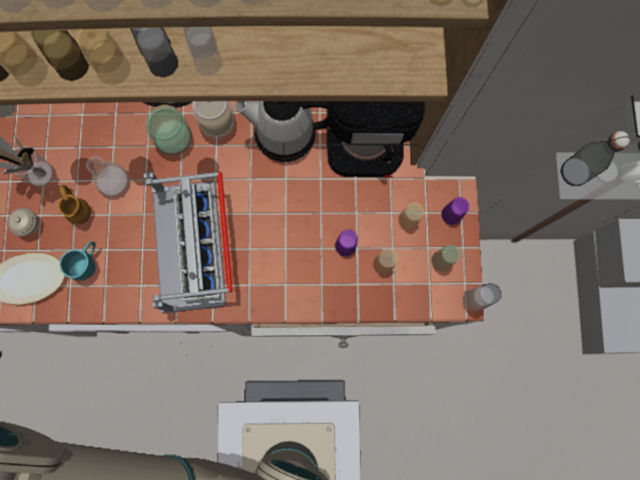

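View pics/scene0.png

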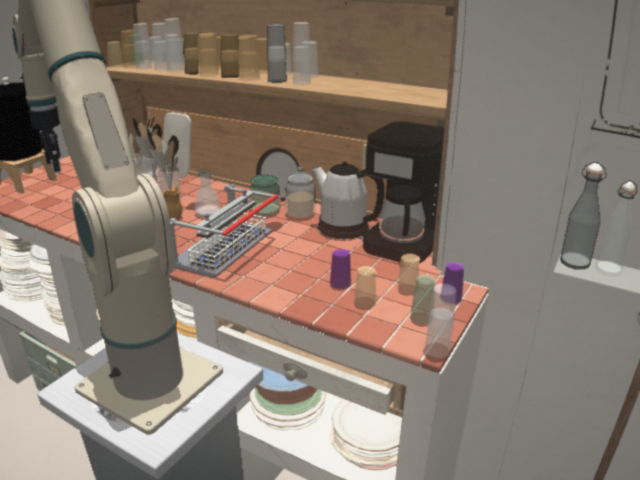

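Amber: (413,213) and (387,260) in top; (366,287) and (409,271) in scene. They are short and amber, which fits the description. Purple look-alikes at (347,243) and (457,210), the green one at (446,258) and the clear ones at (484,296) are not meant. I'll confirm with a crop and get the geometry.

```bash
python3 - <<'E'
from h import *
np.set_printoptions(precision=4,suppress=True)
im={n:get_image(n) for n in("top","scene")}
a=cv2.resize(im["top"][180:330,320:520],(800,600),interpolation=2); 
save("crop1.png",a)
C={n:cal(n) for n in im}
for n in im:
    print(n)
    for t in("tumbler_1_mid","tumbler_1"):
        for m in recognise(n,t): print(t,"rect",np.round(m["rect"],1),round(m["conf"],2))
        for m in mark_of(n,t): print(t,np.round(m["point"],1),round(m["conf"],2), onz(C[n],m["point"],.042 if t[-1]=="d" else 0))
    hsv=cv2.cvtColor(im[n],cv2.COLOR_RGB2HSV)
    # blue rings
    mk=cv2.inRange(hsv,(105,120,60),(125,255,255)); k,l,s,ct=cv2.connectedComponentsWithStats(mk)
    for i in range(1,k):
        if s[i,4]>15: print("blue",s[i],ct[i])
    r=im[n].astype(int); mk=((r[...,0]>150)&(r[...,1]<50)&(r[...,2]<50)).astype(np.uint8); k,l,s,ct=cv2.connectedComponentsWithStats(mk)
    for i in range(1,k):
        if s[i,4]>60:
            ys,xs=np.where(l==i); p=np.c_[xs,ys].astype(np.float32); (vx,),(vy,),(x0,),(y0,)=cv2.fitLine(p,2,0,.01,.01); u=(p-[x0,y0])@[vx,vy]
            e=[np.array([x0,y0])+q*np.array([vx,vy]) for q in (u.min(),u.max())]; print("red",s[i],e,[onz(C[n],q,.12) for q in e])
E
```

```text
top
tumbler_1_mid rect [439.8 195.9 467.1 224.9] 0.88
tumbler_1_mid rect [399.8 202.2 423.5 231.1] 0.74
tumbler_1_mid rect [145.5 172.6 232.1 302.8] 0.58
tumbler_1_mid [412.4 213.4] 0.69 [ 0.5732 -0.2871  0.042 ]
tumbler_1_mid [453.6 207.9] 0.64 [ 0.5862 -0.3844  0.042 ]
tumbler_1 rect [368.9 252.2 396.4 273.1] 0.72
tumbler_1 rect [400.7 204.8 424.1 226.7] 0.64
tumbler_1 rect [440.4 195.4 468.4 222.7] 0.63
tumbler_1 rect [334.6 230.2 359.3 255.2] 0.6
tumbler_1 [343.6 243.8] 0.91 [ 0.5105 -0.1291  0.    ]
tumbler_1 [379.8 264.9] 0.81 [ 0.4598 -0.2131  0.    ]
tumbler_1 [409.8 220.3] 0.71 [ 0.5665 -0.2878  0.    ]
tumbler_1 [453.4 210.8] 0.6 [ 0.5895 -0.3941  0.    ]
blue [196 193  11  18  72] [202.75 200.5 ]
blue [199 219  11  20  73] [205.2055 227.9726]
blue [201 246  11  21  81] [207.2716 255.4568]
blue [203 273  11  16  61] [209.6721 280.    ]
red [218 172  14 120 365] [array([218.931 , 172.0064], dtype=float32), array([229.9601, 291.0037], dtype=float32)] [array([0.65  , 0.1499, 0.12  ]), array([0.3875, 0.1209, 0.12  ])]
scene
tumbler_1_mid rect [396.  257.2 417.5 294.7] 0.84
tumbler_1_mid rect [441.2 262.2 463.2 302.6] 0.67
tumbler_1_mid [406.9 275.4] 0.85 [ 0.5509 -0.2872  0.042 ]
tumbler_1_mid [452.5 283.9] 0.62 [ 0.568  -0.3935  0.042 ]
tumbler_1_mid [222.1 251.3] 0.18 [0.4244 0.1621 0.042 ]
tumbler_1 rect [353.5 266.6 376.6 307.1] 0.92
tumbler_1 rect [331.  248.5 350.5 289.9] 0.79
tumbler_1 rect [397.8 253.6 420.  294.5] 0.63
tumbler_1 [407.4 290.5] 0.84 [ 0.5539 -0.2906  0.    ]
tumbler_1 [341.9 280.1] 0.82 [ 0.5175 -0.1331  0.    ]
tumbler_1 [367. 303.] 0.7 [ 0.4562 -0.2316  0.    ]
tumbler_1 [452.3 295.7] 0.67 [ 0.5857 -0.3921  0.    ]
```

View pics/crop1.png

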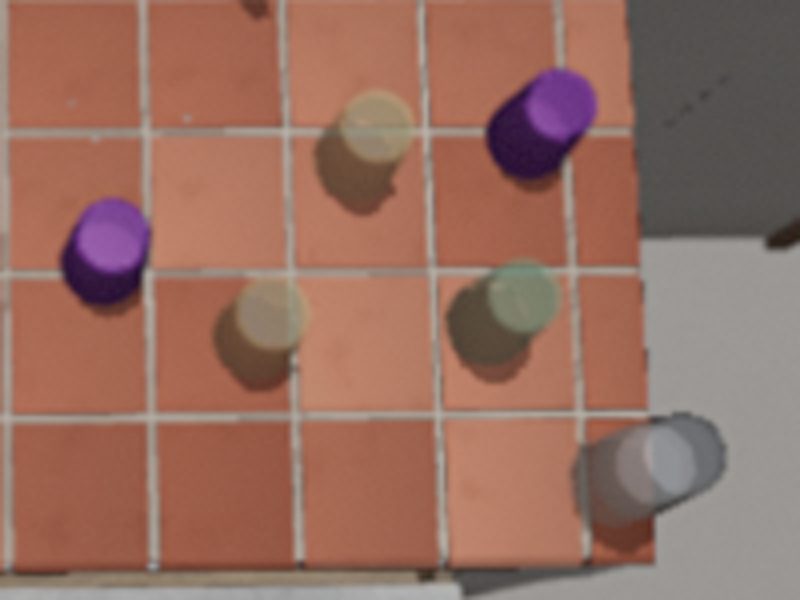

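Confirmed: exactly two amber tumblers. Tops are at about (414,212) and (388,258) in top. Next I'll move above the basket and look from close by.

Emit:
arm_command(series=[{"travel": [0,0,0.04],"delta_rot": [0,0,0.05],"gripper": 0.085},{"travel": [0.01,-0.01,0.04],"delta_rot": [0,0,0.05],"gripper": 0.085},{"travel": [0.025,-0.045,0.03],"delta_rot": [0,0,0.06],"gripper": 0.085},{"travel": [0.03,-0.045,0.02],"delta_rot": [0,0,0.06],"gripper": 0.085},{"travel": [0.03,-0.045,0.02],"delta_rot": [0,0,0.06],"gripper": 0.085},{"travel": [0.03,-0.045,0.02],"delta_rot": [0,0,0.06],"gripper": 0.085},{"travel": [0.03,-0.045,0],"delta_rot": [0,0,0.05],"gripper": 0.085},{"travel": [0.03,-0.045,0],"delta_rot": [0,0,0.05],"gripper": 0.085},{"travel": [0.03,-0.045,0],"delta_rot": [0,0,0.05],"gripper": 0.085},{"travel": [0.01,-0.045,0],"delta_rot": [0,0,0.05],"gripper": 0.085}])

```text
time: 2.2
tcp_pos: [0.4742, 0.2545, 0.3884]
orientation: [0.001, -0.056, 0.998, -0.0]
wrist_force: [0.5, -0.5, -0.2]
width: 0.0848
grip_force: 0.0
```

Emit:
arm_command(series=[{"travel": [0,-0.04,0],"delta_rot": [0,0,0],"gripper": 0.06},{"travel": [0,-0.02,0],"delta_rot": [0,0,0],"gripper": 0.05},{"travel": [0,0,0],"delta_rot": [0,0,0],"gripper": 0.05},{"travel": [0,0,0],"delta_rot": [0,0,0],"gripper": 0.05}])

```text
time: 2.6
tcp_pos: [0.4719, 0.1973, 0.3888]
orientation: [0.0, -0.056, 0.998, 0.001]
wrist_force: [0.8, 0.3, 0.1]
width: 0.0498
grip_force: 0.0
```

```bash
python3 - <<'E'
from h import *
np.set_printoptions(precision=4,suppress=True)
c=cal("top"); im=get_image("top")
for p in((414.2,211.7),(388,258.2)): print("tumbler",onz(c,p,.084))
s=read_state(); c=cal("wrist"); im=get_image("wrist"); save("w1.png",im); print(s["tcp_pos"],s["orientation"],-c[2].T@c[3],c[2][2])
for t in("place_1","bail_grip","basket"):
    for m in mark_of("wrist",t): print(t,np.round(m["point"],1),round(m["conf"],2), onz(c,m["point"],{"p":.014,"b":.12}[t[0]] if t!="basket" else 0))
r=im.astype(int); mk=((r[...,0]>120)&(r[...,1]<50)&(r[...,2]<50)).astype(np.uint8); k,l,s,ct=cv2.connectedComponentsWithStats(mk)
for i in range(1,k):
  if s[i,4]>100:
    ys,xs=np.where(l==i); p=np.c_[xs,ys].astype(np.float32); (vx,),(vy,),(x0,),(y0,)=cv2.fitLine(p,2,0,.01,.01); u=(p-[x0,y0])@[vx,vy]
    e=[np.array([x0,y0])+q*np.array([vx,vy]) for q in (u.min(),u.max())]; print("red",s[i],e,[onz(c,q,.12) for q in e])
E
```

```text
tumbler [ 0.5671 -0.2837  0.084 ]
tumbler [ 0.4618 -0.2213  0.084 ]
[0.4717 0.1982 0.3887] [ 0.0001 -0.0568  0.9984  0.0006] [0.4022 0.1907 0.5308] [ 0.2755  0.032  -0.9608]
bail_grip [256.7 224.1] 0.58 [0.5156 0.133  0.12  ]
bail_grip [325.5 205.6] 0.26 [0.4875 0.203  0.12  ]
basket [326.7 204. ] 0.56 [0.51  0.208 0.   ]
red [248  95   7  77 179] [array([249.6524,  95.0333], dtype=float32), array([251.5296, 171.0116], dtype=float32)] [array([0.3871, 0.1172, 0.12  ]), array([0.4603, 0.1239, 0.12  ])]
red [255 104   5  69 168] [array([256.281 , 103.9534], dtype=float32), array([258.7557, 172.0089], dtype=float32)] [array([0.3947, 0.1242, 0.12  ]), array([0.4605, 0.1313, 0.12  ])]
```

View pics/w1.png

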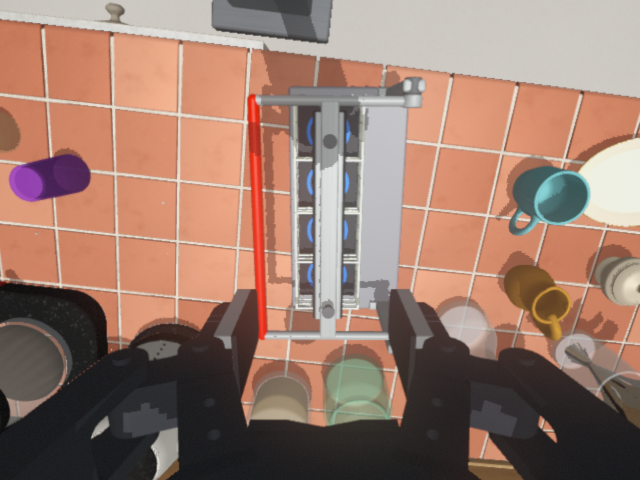

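The wrist view shows the red bar from (253,97) to (263,337), the bridge at x≈328 and parts of the rings around (331,130) to (331,273).

```bash
python3 - <<'E'
from h import *
np.set_printoptions(precision=4,suppress=True)
c=cal("wrist"); im=get_image("wrist")
a=onz(c,(253.5,97),.12);b=onz(c,(262.5,337),.12); m=(a+b)/2; d=(b-a)/np.linalg.norm(b-a); print("bar",a,b,m,np.linalg.norm(b-a),np.arctan2(d[1],d[0]))
r=im.astype(int); mk=((r[...,2]>r[...,0]+50)&(r[...,2]>100)).astype(np.uint8); mk[:,:280]=0; mk[:,380:]=0; mk[300:]=0
ys,xs=np.where(mk); P=np.array([onz(c,(x,y),.014)[:2] for x,y in zip(xs,ys)]); print(len(P))
from scipy.optimize import least_squares
# rings of unknown origin+yaw; pixel radius ~ring edge
def f(p):
    y=np.array([-np.cos(p[2]),-np.sin(p[2])]); 
    C=np.array([p[:2]+k*y for k in(.096,.032,-.032,-.096)])
    return np.abs(np.linalg.norm(P[:,None]-C,axis=2)-p[3]).min(1)
for y0 in(.1,.06):
    s=least_squares(f,[.508,.209,y0,.025],loss="soft_l1",f_scale=.002); print(s.x,s.cost,np.median(f(s.x)))
s=s.x; o=m[:2]+.075*np.array([-d[1],d[0]]); print("origin from bar",o)
for n in("top","scene"):
    cc=cal(n); get_image(n)
    print([np.round(onz(cc,q["point"],.014)[:2],4) for q in mark_of(n,"place_1")])
E
```

```text
bar [0.3884 0.1208 0.12  ] [0.6486 0.1487 0.12  ] [0.5185 0.1347 0.12  ] 0.261652598139131 0.10686828021729411
628
[0.5103 0.2087 0.1067 0.0252] 0.0005305946367845525 0.0011548819321857556
[0.5103 0.2087 0.1067 0.0252] 0.0005305946367775624 0.0011548888619074549
origin from bar [0.5105 0.2093]
[array([0.4816, 0.2031]), array([0.6036, 0.2159]), array([0.4224, 0.2012]), array([0.5452, 0.2151])]
[array([0.5982, 0.2194]), array([0.5322, 0.1981]), array([0.4733, 0.2023]), array([0.7111, 0.286 ])]
```

Emit:
arm_command(series=[{"travel": [0.023,-0.032,0],"delta_rot": [0,0,0],"gripper": 0.05},{"travel": [0.024,-0.032,0],"delta_rot": [0,0,0],"gripper": 0.05},{"travel": [0,0,-0.04],"delta_rot": [0,0,0],"gripper": 0.05},{"travel": [0,0,-0.04],"delta_rot": [0,0,0],"gripper": 0.05},{"travel": [0,0,-0.04],"delta_rot": [0,0,0],"gripper": 0.05},{"travel": [0,0,-0.04],"delta_rot": [0,0,0],"gripper": 0.05},{"travel": [0,0,-0.04],"delta_rot": [0,0,0],"gripper": 0.05},{"travel": [0,0,-0.03],"delta_rot": [0,0,0],"gripper": 0.05},{"travel": [0,0,0],"delta_rot": [0,0,0],"gripper": 0.05},{"travel": [0,0,0],"delta_rot": [0,0,0],"gripper": 0.05}])

```text
time: 4.1
tcp_pos: [0.5192, 0.1329, 0.1588]
orientation: [-0.0, -0.056, 0.998, -0.0]
wrist_force: [0.8, -0.4, 0.5]
width: 0.0501
grip_force: 0.0
```

```bash
python3 - <<'E'
from h import *
im=get_image("wrist"); save("w2.png",im); print(read_state()["tcp_pos"])
E
```

```text
[0.52004256 0.13315167 0.15981669]
```

View pics/w2.png

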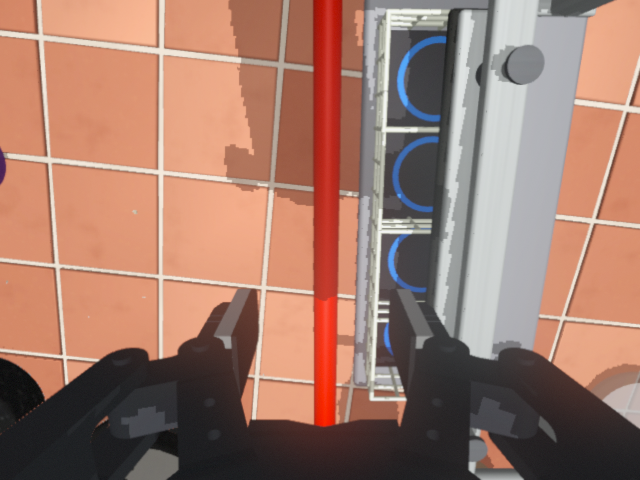

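The bar at column 325 is centred between the fingers (258 and 390). I'll descend and grip.

Emit:
arm_command(series=[{"travel": [0,0,-0.03],"delta_rot": [0,0,0],"gripper": 0.05},{"travel": [0,0,-0.028],"delta_rot": [0,0,0],"gripper": 0.05},{"travel": [0,0,0],"delta_rot": [0,0,0],"gripper": 0.03},{"travel": [0,0,0],"delta_rot": [0,0,0],"gripper": 0.01},{"travel": [0,0,0],"delta_rot": [0,0,0],"gripper": 0.005},{"travel": [0,0,0],"delta_rot": [0,0,0],"gripper": 0.005},{"travel": [0,0,0],"delta_rot": [0,0,0],"gripper": 0.005}], force=30)

```text
time: 4.85
tcp_pos: [0.5203, 0.1341, 0.1026]
orientation: [0.002, -0.056, 0.998, 0.001]
wrist_force: [-0.7, 1.6, 7.2]
width: 0.0106
grip_force: 29.8
```

```bash
python3 - <<'E'
import numpy as np
ex=np.array([-.1068,.9943]);th=np.linspace(0,1.85,21)
p=np.c_[-155*np.cos(th),155*np.sin(th)]; d=np.diff(p,axis=0)
for t,(a,z) in zip(th[1:],d): print(round(t,3),np.round([a*ex[0],a*ex[1],z],1))
E
```

```text
0.092 [-0.1  0.7 14.3]
0.185 [-0.2  2.  14.2]
0.277 [-0.4  3.3 14. ]
0.37 [-0.5  4.5 13.6]
0.462 [-0.6  5.8 13.1]
0.555 [-0.7  6.9 12.5]
0.648 [-0.9  8.1 11.8]
0.74 [-1.   9.1 11. ]
0.832 [-1.1 10.1 10.1]
0.925 [-1.2 11.   9.1]
1.018 [-1.3 11.8  8.1]
1.11 [-1.3 12.5  7. ]
1.202 [-1.4 13.   5.8]
1.295 [-1.5 13.5  4.5]
1.388 [-1.5 13.9  3.3]
1.48 [-1.5 14.1  2. ]
1.572 [-1.5 14.2  0.6]
1.665 [-1.5 14.2 -0.7]
1.758 [-1.5 14.1 -2. ]
1.85 [-1.5 13.9 -3.3]
```

Emit:
arm_command(series=[{"travel": [0,0.001,0.014],"delta_rot": [0,0,0],"gripper": 0.005},{"travel": [0,0.002,0.014],"delta_rot": [0,0,0],"gripper": 0.005},{"travel": [0,0.003,0.014],"delta_rot": [0,0,0],"gripper": 0.005},{"travel": [-0.001,0.005,0.014],"delta_rot": [0,0,0],"gripper": 0.005},{"travel": [-0.001,0.006,0.013],"delta_rot": [0,0,0],"gripper": 0.005},{"travel": [-0.001,0.007,0.012],"delta_rot": [0,0,0],"gripper": 0.005},{"travel": [-0.001,0.008,0.012],"delta_rot": [0,0,0],"gripper": 0.005},{"travel": [-0.001,0.009,0.011],"delta_rot": [0,0,0],"gripper": 0.005},{"travel": [-0.001,0.01,0.01],"delta_rot": [0,0,0],"gripper": 0.005},{"travel": [-0.001,0.011,0.009],"delta_rot": [0,0,0],"gripper": 0.005}])

```text
time: 5.85
tcp_pos: [0.5145, 0.1889, 0.2258]
orientation: [0.002, -0.054, 0.999, -0.004]
wrist_force: [2.6, -11.6, 8.5]
width: 0.0105
grip_force: 29.5
```

Emit:
arm_command(series=[{"travel": [-0.001,0.012,0.008],"delta_rot": [0,0,0],"gripper": 0.005},{"travel": [-0.001,0.012,0.007],"delta_rot": [0,0,0],"gripper": 0.005},{"travel": [-0.001,0.013,0.006],"delta_rot": [0,0,0],"gripper": 0.005},{"travel": [-0.002,0.014,0.004],"delta_rot": [0,0,0],"gripper": 0.005},{"travel": [-0.002,0.014,0.003],"delta_rot": [0,0,0],"gripper": 0.005},{"travel": [-0.002,0.014,0.002],"delta_rot": [0,0,0],"gripper": 0.005},{"travel": [-0.002,0.014,0.001],"delta_rot": [0,0,0],"gripper": 0.005},{"travel": [-0.002,0.014,-0.001],"delta_rot": [0,0,0],"gripper": 0.005},{"travel": [-0.002,0.014,-0.002],"delta_rot": [0,0,0],"gripper": 0.005},{"travel": [-0.001,0.01,-0.003],"delta_rot": [0,0,0],"gripper": 0.005}])

```text
time: 6.85
tcp_pos: [0.4996, 0.3282, 0.2525]
orientation: [0.005, -0.056, 0.998, 0.003]
wrist_force: [4.5, 0.3, 6.2]
width: 0.0108
grip_force: 32.8
```

Emit:
arm_command(series=[{"travel": [0,0.002,0],"delta_rot": [0,0,0],"gripper": 0.005},{"travel": [0,0,0],"delta_rot": [0,0,0],"gripper": 0.005}])

```text
time: 7.05
tcp_pos: [0.4993, 0.3301, 0.2518]
orientation: [0.005, -0.056, 0.998, 0.002]
wrist_force: [4.8, 2.3, 6.7]
width: 0.011
grip_force: 33.1
```

Emit:
arm_command(series=[{"travel": [0,0.002,0],"delta_rot": [0,0,0],"gripper": 0.015},{"travel": [0,0,0],"delta_rot": [0,0,0],"gripper": 0.025},{"travel": [0,0,0],"delta_rot": [0,0,0],"gripper": 0.04},{"travel": [0,0,0],"delta_rot": [0,0,0],"gripper": 0.06},{"travel": [0,0,0.03],"delta_rot": [0,0,0],"gripper": 0.06},{"travel": [0,0,0.04],"delta_rot": [0,0,0],"gripper": 0.06},{"travel": [0,-0.02,0.04],"delta_rot": [0,0,0],"gripper": 0.065},{"travel": [0,-0.04,0],"delta_rot": [0,0,0],"gripper": 0.07},{"travel": [0,-0.045,0],"delta_rot": [0,0,0],"gripper": 0.07},{"travel": [0,-0.045,0],"delta_rot": [0,0,0],"gripper": 0.07}])

```text
time: 8.05
tcp_pos: [0.4954, 0.1783, 0.3586]
orientation: [0.0, -0.057, 0.998, -0.0]
wrist_force: [0.7, 0.1, -1.2]
width: 0.0701
grip_force: 0.0
```

```bash
python3 - <<'E'
from h import *
im=get_image("top"); save("t2.png",cv2.resize(im[150:330,140:520],(760,360),interpolation=2)); print(read_state()["tcp_pos"])
E
```

```text
[0.4959334  0.1679593  0.35887273]
```

View pics/t2.png

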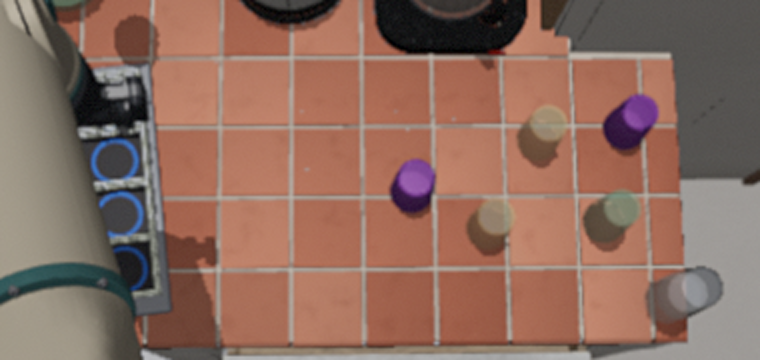

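Bail stays up, rings are clear and the tumblers haven't moved. Now to tumbler B.

Emit:
arm_command(series=[{"travel": [-0.004,-0.04,0],"delta_rot": [0,0,0],"gripper": 0.075},{"travel": [-0.004,-0.045,0],"delta_rot": [0,0,0],"gripper": 0.075},{"travel": [-0.004,-0.045,0],"delta_rot": [0,0,0],"gripper": 0.075},{"travel": [-0.004,-0.045,0],"delta_rot": [0,0,0],"gripper": 0.075},{"travel": [-0.004,-0.045,-0.01],"delta_rot": [0,0,0],"gripper": 0.075},{"travel": [-0.004,-0.045,-0.02],"delta_rot": [0,0,0],"gripper": 0.075},{"travel": [-0.004,-0.045,-0.02],"delta_rot": [0,0,0],"gripper": 0.075},{"travel": [-0.004,-0.045,-0.03],"delta_rot": [0,0,0],"gripper": 0.075},{"travel": [-0.002,-0.034,-0.03],"delta_rot": [0,0,0],"gripper": 0.075},{"travel": [0,0,0],"delta_rot": [0,0,0],"gripper": 0.075}])

```text
time: 9.1
tcp_pos: [0.4584, -0.2102, 0.2475]
orientation: [-0.004, -0.052, 0.999, -0.0]
wrist_force: [-0.5, 0.4, -0.4]
width: 0.0753
grip_force: 0.0
```

Emit:
arm_command(series=[{"travel": [0,0,0],"delta_rot": [0,0,0],"gripper": 0.075},{"travel": [0,0,0],"delta_rot": [0,0,0],"gripper": 0.075}])

```text
time: 9.3
tcp_pos: [0.463, -0.2045, 0.2514]
orientation: [0.0, -0.057, 0.998, 0.0]
wrist_force: [0.0, 0.1, 0.6]
width: 0.0749
grip_force: 0.0
```

```bash
python3 - <<'E'
from h import *
np.set_printoptions(precision=4,suppress=True)
s=read_state(); c=cal("wrist"); im=get_image("wrist"); save("w3.png",im); print(s["tcp_pos"],s["orientation"])
for t in("tumbler_1_mid","tumbler_1"):
    for m in mark_of("wrist",t): print(t,np.round(m["point"],1),round(m["conf"],2), onz(c,m["point"],.042 if t[-1]=="d" else 0))
print(proj(c,[[.4618,-.2213,.084],[.4618,-.2213,0]]))
E
```

```text
[ 0.463  -0.2045  0.2514] [ 0.0005 -0.0569  0.9984  0.0003]
tumbler_1_mid [229.3 305.1] 0.98 [ 0.574  -0.2822  0.042 ]
tumbler_1_mid [117.4 298.9] 0.84 [ 0.5801 -0.3897  0.042 ]
tumbler_1 [234.5 280.9] 0.92 [ 0.5669 -0.2865  0.    ]
tumbler_1 [304.8 191.6] 0.91 [ 0.4636 -0.2223  0.    ]
tumbler_1 [138.8 285.5] 0.8 [ 0.584  -0.3877  0.    ]
tumbler_1 [389.4 243.1] 0.62 [ 0.5068 -0.1305  0.    ]
[[301.582  207.924 ]
 [306.0037 189.9349]]
```

View pics/w3.png

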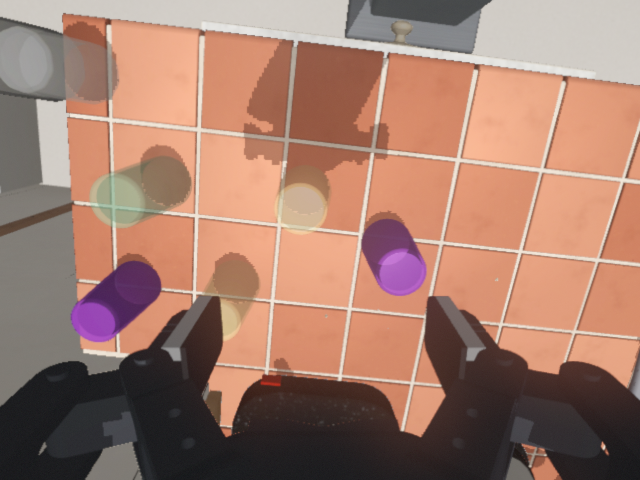

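Amber top at (301,208) agrees with the estimate (0.462, -0.221). I'll descend and grip.

Emit:
arm_command(series=[{"travel": [-0.001,-0.017,0],"delta_rot": [0,0,0],"gripper": 0.072},{"travel": [0,0,-0.04],"delta_rot": [0,0,0],"gripper": 0.072},{"travel": [0,0,-0.04],"delta_rot": [0,0,0],"gripper": 0.072},{"travel": [0,0,-0.03],"delta_rot": [0,0,0],"gripper": 0.072},{"travel": [0,0,-0.03],"delta_rot": [0,0,0],"gripper": 0.072},{"travel": [0,0,-0.03],"delta_rot": [0,0,0],"gripper": 0.072},{"travel": [0,0,-0.02],"delta_rot": [0,0,0],"gripper": 0.072},{"travel": [0,0,-0.014],"delta_rot": [0,0,0],"gripper": 0.072},{"travel": [0,0,0],"delta_rot": [0,0,0],"gripper": 0.072},{"travel": [0,0,0],"delta_rot": [0,0,0],"gripper": 0.072}], force=25)

```text
time: 10.45
tcp_pos: [0.4619, -0.2223, 0.0474]
orientation: [0.0, -0.057, 0.998, -0.0]
wrist_force: [-0.1, 0.6, 0.3]
width: 0.0719
grip_force: 0.0
```

Emit:
arm_command(series=[{"travel": [0,0,0],"delta_rot": [0,0,0],"gripper": 0.064},{"travel": [0,0,0],"delta_rot": [0,0,0],"gripper": 0.06},{"travel": [0,0,0],"delta_rot": [0,0,0],"gripper": 0.057},{"travel": [0,0,0],"delta_rot": [0,0,0],"gripper": 0.054},{"travel": [0,0,0],"delta_rot": [0,0,0],"gripper": 0.052},{"travel": [0,0,0],"delta_rot": [0,0,0],"gripper": 0.05},{"travel": [0,0,0],"delta_rot": [0,0,0],"gripper": 0.048},{"travel": [0,0,0],"delta_rot": [0,0,0],"gripper": 0.046},{"travel": [0,0,0],"delta_rot": [0,0,0],"gripper": 0.046}], force=25)

```text
time: 11.35
tcp_pos: [0.4612, -0.2229, 0.0468]
orientation: [0.0, -0.056, 0.998, -0.0]
wrist_force: [-0.4, -0.5, 0.4]
width: 0.0462
grip_force: 0.3
```

Emit:
arm_command(series=[{"travel": [0,0,0],"delta_rot": [0,0,0],"gripper": 0.043},{"travel": [0,0,0],"delta_rot": [0,0,0],"gripper": 0.04},{"travel": [0,0,0],"delta_rot": [0,0,0],"gripper": 0.04}], force=25)

```text
time: 11.65
tcp_pos: [0.4612, -0.223, 0.0471]
orientation: [0.0, -0.056, 0.998, -0.0]
wrist_force: [-1.2, -1.0, 5.6]
width: 0.0441
grip_force: 25.5
```

```bash
python3 - <<'E'
from h import *
im=get_image("wrist"); save("w4.png",cv2.resize(im[100:480,120:520],(640,608))[:600]); print(read_state()["tcp_pos"])
E
```

```text
[ 0.46121163 -0.22298891  0.04713621]
```

View pics/w4.png

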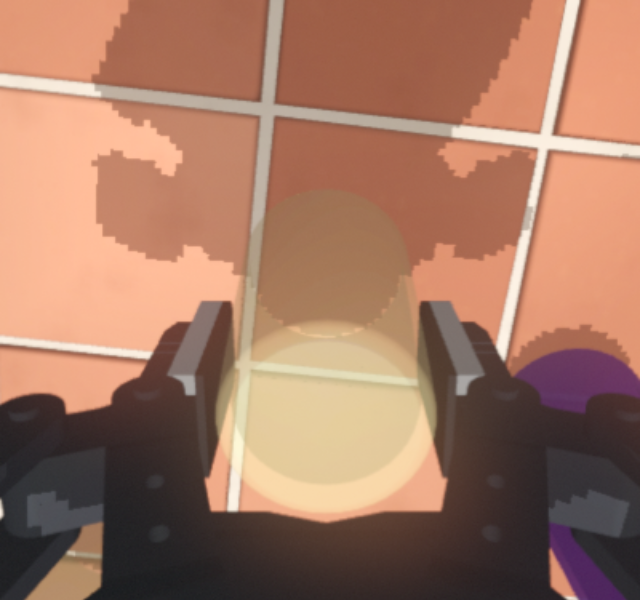

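```bash
python3 - <<'E'
from h import *
c=cal("wrist"); f=lambda u,v:(120+u*.625,100+v*.625)
print(onz(c,f(326,417),.084), onz(c,f(216,417),.084),onz(c,f(437,417),.084), onz(c,f(326,320),.084),onz(c,f(326,513),.084), onz(c,f(329,262),0), proj(c,[[.4612,-.223,.084],[.4612,-.223,0],[.4612,-.223,.066]]))
E
```

```text
[ 0.46086124 -0.22233847  0.084     ] [ 0.46322454 -0.24291681  0.084     ] [ 0.45852088 -0.20157724  0.084     ] [ 0.44104024 -0.2245862   0.084     ] [ 0.48255903 -0.21987778  0.084     ] [ 0.46054947 -0.22141691  0.        ] [[321.44130328 361.38202249]
 [322.34473644 264.62707372]
 [321.72331086 331.16663368]]
```

The tumbler is centred in the grip (tapered, about 44 mm here). I'll lift it and carry it to place_3 at (0.542, 0.212).

Emit:
arm_command(series=[{"travel": [0,0,0.01],"delta_rot": [0,0,0],"gripper": 0.04},{"travel": [0,0,0.02],"delta_rot": [0,0,0],"gripper": 0.04},{"travel": [0,0,0.03],"delta_rot": [0,0,0],"gripper": 0.04},{"travel": [0,0,0.03],"delta_rot": [0,0,0],"gripper": 0.04},{"travel": [0,0,0.03],"delta_rot": [0,0,0],"gripper": 0.04},{"travel": [0,0.01,0.03],"delta_rot": [0,0,0],"gripper": 0.04},{"travel": [0.004,0.02,0.01],"delta_rot": [0,0,0],"gripper": 0.04},{"travel": [0.006,0.03,0],"delta_rot": [0,0,0],"gripper": 0.04},{"travel": [0.007,0.035,0],"delta_rot": [0,0,0],"gripper": 0.04},{"travel": [0.007,0.035,0],"delta_rot": [0,0,0],"gripper": 0.04}])

```text
time: 12.7
tcp_pos: [0.4847, -0.0912, 0.2071]
orientation: [-0.0, -0.056, 0.998, 0.0]
wrist_force: [0.6, -0.2, -1.6]
width: 0.0444
grip_force: 26.5
```

Emit:
arm_command(series=[{"travel": [0.007,0.035,0],"delta_rot": [0,0,0],"gripper": 0.04},{"travel": [0.007,0.035,0],"delta_rot": [0,0,0],"gripper": 0.04},{"travel": [0.007,0.035,0],"delta_rot": [0,0,0],"gripper": 0.04},{"travel": [0.007,0.035,0],"delta_rot": [0,0,0],"gripper": 0.04},{"travel": [0.007,0.035,0],"delta_rot": [0,0,0],"gripper": 0.04},{"travel": [0.007,0.035,0],"delta_rot": [0,0,0],"gripper": 0.04},{"travel": [0.006,0.03,0],"delta_rot": [0,0,0],"gripper": 0.04},{"travel": [0.004,0.02,0],"delta_rot": [0,0,0],"gripper": 0.04},{"travel": [0.002,0.01,0],"delta_rot": [0,0,0],"gripper": 0.04},{"travel": [0,0,0],"delta_rot": [0,0,0],"gripper": 0.04}])

```text
time: 13.7
tcp_pos: [0.5386, 0.1788, 0.2066]
orientation: [-0.0, -0.057, 0.998, 0.0]
wrist_force: [-0.3, -0.2, -2.1]
width: 0.0439
grip_force: 26.5
```

Emit:
arm_command(series=[{"travel": [0,0,0],"delta_rot": [0,0,0],"gripper": 0.04},{"travel": [0,0,0],"delta_rot": [0,0,0],"gripper": 0.04}])

```text
time: 13.9
tcp_pos: [0.539, 0.1753, 0.2069]
orientation: [-0.0, -0.055, 0.998, -0.001]
wrist_force: [0.8, -0.5, -2.6]
width: 0.0444
grip_force: 26.5
```

Emit:
arm_command(series=[{"travel": [0.001,0.015,0],"delta_rot": [0,0,0],"gripper": 0.04},{"travel": [0.001,0.015,0],"delta_rot": [0,0,0],"gripper": 0.04},{"travel": [0.001,0.006,-0.01],"delta_rot": [0,0,0],"gripper": 0.04},{"travel": [0,0,-0.02],"delta_rot": [0,0,0],"gripper": 0.04},{"travel": [0,0,-0.02],"delta_rot": [0,0,0],"gripper": 0.04},{"travel": [0,0,-0.02],"delta_rot": [0,0,0],"gripper": 0.04},{"travel": [0,0,-0.01],"delta_rot": [0,0,0],"gripper": 0.04},{"travel": [0,0,0],"delta_rot": [0,0,0],"gripper": 0.04},{"travel": [0,0,0],"delta_rot": [0,0,0],"gripper": 0.04}])

```text
time: 14.8
tcp_pos: [0.5425, 0.2136, 0.127]
orientation: [0.0, -0.056, 0.998, 0.0]
wrist_force: [0.2, -0.6, -1.9]
width: 0.0444
grip_force: 26.5
```

```bash
python3 - <<'E'
from h import *
np.set_printoptions(precision=4,suppress=True)
c=cal("wrist"); im=get_image("wrist"); save("w5.png",im); s=read_state(); print(s["tcp_pos"],s["orientation"])
ey=np.array([-.9943,-.1068]); o=np.array([.5104,.209])
print(proj(c,[[*(o+k*ey),.014] for k in(.096,.032,-.032,-.096)]), proj(c,[[*s["tcp_pos"][:2],s["tcp_pos"][2]-.047]]))
E
```

```text
[0.5428 0.2137 0.1275] [ 0.0007 -0.0561  0.9984  0.0002]
[[321.8084  14.2337]
 [321.2694 129.1424]
 [320.8047 229.3815]
 [320.4025 317.0601]] [[322.3481 265.7719]]
```

View pics/w5.png

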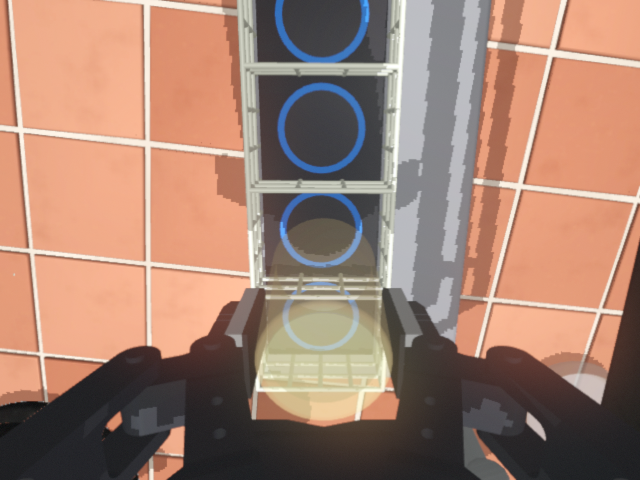

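Ring centres at (321,128), (321,228) and (321,316) match the model within 1 px, so the tumbler is over ring 3. I'll lower it softly.

Emit:
arm_command(series=[{"travel": [-0.0005,-0.001,-0.015],"delta_rot": [0,0,0],"gripper": 0.04},{"travel": [0,0,-0.015],"delta_rot": [0,0,0],"gripper": 0.04},{"travel": [0,0,-0.012],"delta_rot": [0,0,0],"gripper": 0.04},{"travel": [0,0,-0.01],"delta_rot": [0,0,0],"gripper": 0.04},{"travel": [0,0,-0.005],"delta_rot": [0,0,0],"gripper": 0.04},{"travel": [0,0,-0.003],"delta_rot": [0,0,0],"gripper": 0.04},{"travel": [0,0,-0.003],"delta_rot": [0,0,0],"gripper": 0.04},{"travel": [0,0,-0.001],"delta_rot": [0,0,0],"gripper": 0.04},{"travel": [0,0,0],"delta_rot": [0,0,0],"gripper": 0.04},{"travel": [0,0,0],"delta_rot": [0,0,0],"gripper": 0.04}])

```text
time: 15.85
tcp_pos: [0.5419, 0.2124, 0.0631]
orientation: [0.0, -0.056, 0.998, 0.0]
wrist_force: [0.4, 0.1, -1.8]
width: 0.0443
grip_force: 26.5
```

Emit:
arm_command(series=[{"travel": [0,0,-0.001],"delta_rot": [0,0,0],"gripper": 0.04},{"travel": [0,0,-0.001],"delta_rot": [0,0,0],"gripper": 0.04},{"travel": [0,0,0],"delta_rot": [0,0,0],"gripper": 0.04}])

```text
time: 16.15
tcp_pos: [0.5418, 0.2124, 0.0612]
orientation: [0.0, -0.056, 0.998, 0.0]
wrist_force: [-0.1, -0.5, 2.0]
width: 0.0442
grip_force: 26.8
```

Emit:
arm_command(series=[{"travel": [0,0,0],"delta_rot": [0,0,0],"gripper": 0.046},{"travel": [0,0,0],"delta_rot": [0,0,0],"gripper": 0.05},{"travel": [0,0,0],"delta_rot": [0,0,0],"gripper": 0.056},{"travel": [0,0,0],"delta_rot": [0,0,0],"gripper": 0.064},{"travel": [0,0,0],"delta_rot": [0,0,0],"gripper": 0.068},{"travel": [0,0,0.015],"delta_rot": [0,0,0],"gripper": 0.068},{"travel": [0,0,0.03],"delta_rot": [0,0,0],"gripper": 0.068},{"travel": [0,0,0.04],"delta_rot": [0,0,0],"gripper": 0.068},{"travel": [0,0,0.045],"delta_rot": [0,0,0],"gripper": 0.068},{"travel": [0,-0.02,0.045],"delta_rot": [0,0,0],"gripper": 0.068}])

```text
time: 17.15
tcp_pos: [0.5411, 0.1953, 0.2385]
orientation: [0.0, -0.058, 0.998, 0.001]
wrist_force: [1.0, 0.5, -0.0]
width: 0.0678
grip_force: 0.0
```

Emit:
arm_command(series=[{"travel": [0,-0.045,0.01],"delta_rot": [0,0,0],"gripper": 0.075},{"travel": [0,-0.045,0],"delta_rot": [0,0,0],"gripper": 0.075},{"travel": [0,-0.045,0],"delta_rot": [0,0,0],"gripper": 0.075},{"travel": [0.004,-0.045,0],"delta_rot": [0,0,0],"gripper": 0.075},{"travel": [0.004,-0.045,0],"delta_rot": [0,0,0],"gripper": 0.075},{"travel": [0.004,-0.045,0],"delta_rot": [0,0,0],"gripper": 0.075},{"travel": [0.004,-0.045,0],"delta_rot": [0,0,0],"gripper": 0.075},{"travel": [0.004,-0.045,0],"delta_rot": [0,0,0],"gripper": 0.075},{"travel": [0.004,-0.045,0],"delta_rot": [0,0,0],"gripper": 0.075},{"travel": [0.002,-0.045,0],"delta_rot": [0,0,0],"gripper": 0.075}])

```text
time: 18.15
tcp_pos: [0.5678, -0.2595, 0.2472]
orientation: [0.001, -0.056, 0.998, -0.0]
wrist_force: [1.4, -0.8, 0.2]
width: 0.0753
grip_force: 0.0
```

Emit:
arm_command(series=[{"travel": [0,-0.02,0],"delta_rot": [0,0,0],"gripper": 0.075},{"travel": [0,0,0],"delta_rot": [0,0,0],"gripper": 0.075},{"travel": [0,0,0],"delta_rot": [0,0,0],"gripper": 0.075}])

```text
time: 18.45
tcp_pos: [0.5675, -0.2773, 0.2465]
orientation: [0.0, -0.056, 0.998, 0.0]
wrist_force: [0.5, -0.1, -0.1]
width: 0.075
grip_force: 0.0
```

```bash
python3 - <<'E'
from h import *
np.set_printoptions(precision=4,suppress=True)
s=read_state(); c=cal("wrist"); im=get_image("wrist"); print(s["tcp_pos"],s["orientation"])
for t in("tumbler_1_mid","tumbler_1"):
    for m in mark_of("wrist",t): print(t,np.round(m["point"],1),round(m["conf"],2), onz(c,m["point"],.042 if t[-1]=="d" else 0))
t=get_image("top"); save("m1.png",np.vstack([cv2.resize(im,(560,420)),cv2.resize(t[170:320,140:500],(560,180))[:180]]))
E
```

```text
[ 0.5675 -0.2773  0.2465] [ 0.0002 -0.0557  0.9984  0.0004]
tumbler_1_mid [192.2 202.5] 0.85 [ 0.5803 -0.3915  0.042 ]
tumbler_1 [315.9 194.6] 0.93 [ 0.5689 -0.2839  0.    ]
tumbler_1 [483.3 145.8] 0.87 [ 0.5043 -0.1308  0.    ]
tumbler_1 [213.  196.9] 0.63 [ 0.5824 -0.3842  0.    ]
```

View pics/m1.png

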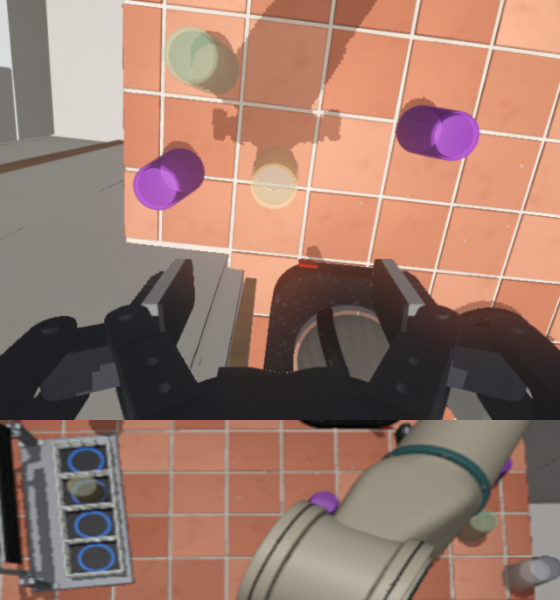

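```bash
python3 - <<'E'
from h import *
c=cal("wrist"); im=get_image("wrist"); print(onz(c,(313,212.6),.084),proj(c,[[.568,-.284,.084]])); t=cal("top"); print(onz(t,(365,176),.0),onz(t,(375,150),.3))
E
```

```text
[ 0.56850875 -0.28312513  0.084     ] [[311.95146715 211.83828857]]
[ 0.67621007 -0.18354306  0.        ] [ 0.63625079 -0.17335198  0.3       ]
```

Emit:
arm_command(series=[{"travel": [0.001,-0.006,0],"delta_rot": [0,0,0],"gripper": 0.07},{"travel": [0,0,-0.03],"delta_rot": [0,0,0],"gripper": 0.07},{"travel": [0,0,-0.035],"delta_rot": [0,0,0],"gripper": 0.07},{"travel": [0,0,-0.035],"delta_rot": [0,0,0],"gripper": 0.07},{"travel": [0,0,-0.03],"delta_rot": [0,0,0],"gripper": 0.07},{"travel": [0,0,-0.03],"delta_rot": [0,0,0],"gripper": 0.07},{"travel": [0,0,-0.02],"delta_rot": [0,0,0],"gripper": 0.07},{"travel": [0,0,-0.014],"delta_rot": [0,0,0],"gripper": 0.07},{"travel": [0,0,-0.005],"delta_rot": [0,0,0],"gripper": 0.07},{"travel": [0,0,0],"delta_rot": [0,0,0],"gripper": 0.07}], force=25)

```text
time: 19.7
tcp_pos: [0.5687, -0.2838, 0.0466]
orientation: [-0.0, -0.056, 0.998, 0.0]
wrist_force: [0.6, 0.4, 0.1]
width: 0.0697
grip_force: 0.0
```

Emit:
arm_command(series=[{"travel": [0,0,0],"delta_rot": [0,0,0],"gripper": 0.062},{"travel": [0,0,0],"delta_rot": [0,0,0],"gripper": 0.055},{"travel": [0,0,0],"delta_rot": [0,0,0],"gripper": 0.05},{"travel": [0,0,0],"delta_rot": [0,0,0],"gripper": 0.047},{"travel": [0,0,0],"delta_rot": [0,0,0],"gripper": 0.045},{"travel": [0,0,0],"delta_rot": [0,0,0],"gripper": 0.042},{"travel": [0,0,0],"delta_rot": [0,0,0],"gripper": 0.04},{"travel": [0,0,0],"delta_rot": [0,0,0],"gripper": 0.04}], force=25)

```text
time: 20.5
tcp_pos: [0.5693, -0.2844, 0.0479]
orientation: [0.001, -0.056, 0.998, -0.001]
wrist_force: [-0.8, -1.1, 5.4]
width: 0.0444
grip_force: 25.0
```

```bash
python3 - <<'E'
from h import *
c=cal("wrist"); im=get_image("wrist"); save("w6.png",cv2.resize(im[100:480,120:520],(400,380))); p=read_state()["tcp_pos"]; print(p,proj(c,[[*p[:2],.084],[*p[:2],0]])-[120,100])
E
```

```text
[ 0.56931806 -0.28437546  0.04785692] [[201.43120809 260.19464699]
 [202.47813831 164.07480176]]
```

View pics/w6.png

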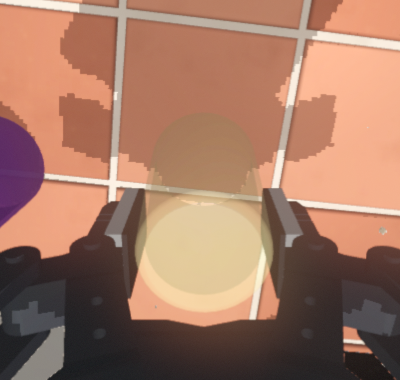

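The glass sits about 2.5 mm toward the robot from the grip centre. I'll account for that and carry it to place_2, with the TCP target at (0.481, 0.205).

Emit:
arm_command(series=[{"travel": [0,0,0.01],"delta_rot": [0,0,0],"gripper": 0.04},{"travel": [0,0,0.02],"delta_rot": [0,0,0],"gripper": 0.04},{"travel": [0,0,0.03],"delta_rot": [0,0,0],"gripper": 0.04},{"travel": [0,0,0.03],"delta_rot": [0,0,0],"gripper": 0.04},{"travel": [0,0,0.03],"delta_rot": [0,0,0],"gripper": 0.04},{"travel": [-0.004,0.01,0.03],"delta_rot": [0,0,0],"gripper": 0.04},{"travel": [-0.006,0.02,0.01],"delta_rot": [0,0,0],"gripper": 0.04},{"travel": [-0.006,0.03,0],"delta_rot": [0,0,0],"gripper": 0.04},{"travel": [-0.006,0.035,0],"delta_rot": [0,0,0],"gripper": 0.04},{"travel": [-0.006,0.035,0],"delta_rot": [0,0,0],"gripper": 0.04}])

```text
time: 21.55
tcp_pos: [0.5397, -0.1522, 0.2071]
orientation: [-0.0, -0.056, 0.998, 0.0]
wrist_force: [0.5, 0.3, -1.7]
width: 0.0441
grip_force: 26.3
```

Emit:
arm_command(series=[{"travel": [-0.006,0.035,0],"delta_rot": [0,0,0],"gripper": 0.04},{"travel": [-0.006,0.035,0],"delta_rot": [0,0,0],"gripper": 0.04},{"travel": [-0.006,0.035,0],"delta_rot": [0,0,0],"gripper": 0.04},{"travel": [-0.006,0.035,0],"delta_rot": [0,0,0],"gripper": 0.04},{"travel": [-0.006,0.035,0],"delta_rot": [0,0,0],"gripper": 0.04},{"travel": [-0.006,0.035,0],"delta_rot": [0,0,0],"gripper": 0.04},{"travel": [-0.006,0.035,0],"delta_rot": [0,0,0],"gripper": 0.04},{"travel": [-0.006,0.035,0],"delta_rot": [0,0,0],"gripper": 0.04},{"travel": [-0.006,0.03,0],"delta_rot": [0,0,0],"gripper": 0.04},{"travel": [-0.004,0.02,0],"delta_rot": [0,0,0],"gripper": 0.04}])

```text
time: 22.55
tcp_pos: [0.4811, 0.1793, 0.2069]
orientation: [-0.001, -0.058, 0.998, 0.001]
wrist_force: [-0.2, -0.1, -2.0]
width: 0.0443
grip_force: 26.3
```

Emit:
arm_command(series=[{"travel": [-0.002,0.015,0],"delta_rot": [0,0,0],"gripper": 0.04},{"travel": [0,0,0],"delta_rot": [0,0,0],"gripper": 0.04},{"travel": [0,0,0],"delta_rot": [0,0,0],"gripper": 0.04}])

```text
time: 22.85
tcp_pos: [0.4807, 0.1903, 0.2069]
orientation: [-0.0, -0.056, 0.998, -0.0]
wrist_force: [-0.3, -1.0, -2.3]
width: 0.0442
grip_force: 26.3
```

Emit:
arm_command(series=[{"travel": [0,0.008,-0.01],"delta_rot": [0,0,0],"gripper": 0.04},{"travel": [0,0.0065,-0.02],"delta_rot": [0,0,0],"gripper": 0.04},{"travel": [0,0,-0.025],"delta_rot": [0,0,0],"gripper": 0.04},{"travel": [0,0,-0.02],"delta_rot": [0,0,0],"gripper": 0.04},{"travel": [0,0,-0.005],"delta_rot": [0,0,0],"gripper": 0.04},{"travel": [0,0,0],"delta_rot": [0,0,0],"gripper": 0.04},{"travel": [0,0,0],"delta_rot": [0,0,0],"gripper": 0.04}])

```text
time: 23.55
tcp_pos: [0.4814, 0.2056, 0.1274]
orientation: [0.001, -0.056, 0.998, 0.0]
wrist_force: [-0.6, 0.1, -2.0]
width: 0.0445
grip_force: 26.3
```

```bash
python3 - <<'E'
from h import *
np.set_printoptions(precision=4,suppress=True)
c=cal("wrist"); im=get_image("wrist"); p=read_state()["tcp_pos"]; print(p); f=p[2]-.047
print([proj(c,[[p[0]-.0025,p[1]+.0008,z]]) for z in (f,f+.042,f+.084)])
for t in("tumbler_1_mid","tumbler_1"):
    for m in mark_of("wrist",t): print(t,np.round(m["point"],1),round(m["conf"],2), onz(c,m["point"],f+.042 if t[-1]=="d" else f))
    for m in recognise("wrist",t): print(m)
save("w7.png",cv2.resize(im[100:480,120:520],(400,380)))
E
```

```text
[0.4816 0.2058 0.1277]
[array([[324.8189, 260.6915]]), array([[325.163 , 296.3194]]), array([[325.7374, 355.8686]])]
{'rect': [254.9, 214.7, 393.9, 412.5], 'conf': 0.89}
tumbler_1 [322.9 261.5] 0.87 [0.4796 0.2057 0.0807]
tumbler_1 [323.5 128.4] 0.18 [0.4156 0.1988 0.0807]
{'rect': [252.9, 213.8, 395.2, 413.0], 'conf': 0.93}
{'rect': [283.0, 405.6, 335.7, 414.6], 'conf': 0.61}
```

View pics/w7.png

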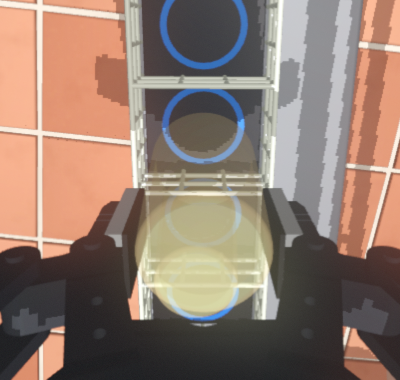

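The network puts the foot at (0.4796, 0.2057) and the ring is at (0.4786, 0.2056). I'll lower it.

Emit:
arm_command(series=[{"travel": [-0.001,0,-0.015],"delta_rot": [0,0,0],"gripper": 0.04},{"travel": [0,0,-0.015],"delta_rot": [0,0,0],"gripper": 0.04},{"travel": [0,0,-0.012],"delta_rot": [0,0,0],"gripper": 0.04},{"travel": [0,0,-0.01],"delta_rot": [0,0,0],"gripper": 0.04},{"travel": [0,0,-0.005],"delta_rot": [0,0,0],"gripper": 0.04},{"travel": [0,0,-0.003],"delta_rot": [0,0,0],"gripper": 0.04},{"travel": [0,0,-0.003],"delta_rot": [0,0,0],"gripper": 0.04},{"travel": [0,0,-0.001],"delta_rot": [0,0,0],"gripper": 0.04},{"travel": [0,0,-0.001],"delta_rot": [0,0,0],"gripper": 0.04},{"travel": [0,0,0],"delta_rot": [0,0,0],"gripper": 0.04}])

```text
time: 24.8
tcp_pos: [0.4798, 0.2059, 0.062]
orientation: [0.0, -0.056, 0.998, 0.0]
wrist_force: [-0.5, -0.4, -1.0]
width: 0.0444
grip_force: 26.3
```

Emit:
arm_command(series=[{"travel": [0,0,0],"delta_rot": [0,0,0],"gripper": 0.04}])

```text
time: 24.9
tcp_pos: [0.4798, 0.2059, 0.0621]
orientation: [0.0, -0.056, 0.998, 0.0]
wrist_force: [0.0, -0.9, -2.0]
width: 0.0444
grip_force: 26.3
```

Emit:
arm_command(series=[{"travel": [0,0,-0.001],"delta_rot": [0,0,0],"gripper": 0.04},{"travel": [0,0,0],"delta_rot": [0,0,0],"gripper": 0.04}])

```text
time: 25.1
tcp_pos: [0.4799, 0.2059, 0.0618]
orientation: [0.0, -0.056, 0.998, 0.0]
wrist_force: [-2.1, -0.4, 6.4]
width: 0.0445
grip_force: 27.2
```

Emit:
arm_command(series=[{"travel": [0,0,0],"delta_rot": [0,0,0],"gripper": 0.046},{"travel": [0,0,0],"delta_rot": [0,0,0],"gripper": 0.05},{"travel": [0,0,0],"delta_rot": [0,0,0],"gripper": 0.056},{"travel": [0,0,0],"delta_rot": [0,0,0],"gripper": 0.064},{"travel": [0,0,0],"delta_rot": [0,0,0],"gripper": 0.068},{"travel": [0,0,0.015],"delta_rot": [0,0,0],"gripper": 0.068},{"travel": [0,0,0.03],"delta_rot": [0,0,0],"gripper": 0.068},{"travel": [0,0,0.04],"delta_rot": [0,0,0],"gripper": 0.068},{"travel": [0,0,0.045],"delta_rot": [0,0,0],"gripper": 0.068},{"travel": [0,0,0.045],"delta_rot": [0,0,0],"gripper": 0.068}])

```text
time: 26.1
tcp_pos: [0.4792, 0.2056, 0.2374]
orientation: [-0.0, -0.056, 0.998, -0.0]
wrist_force: [0.9, 1.2, -0.5]
width: 0.0679
grip_force: 0.0
```

Emit:
arm_command(series=[{"travel": [0,0,0.045],"delta_rot": [0,0,0],"gripper": 0.05},{"travel": [0,0,0.045],"delta_rot": [0,0,0],"gripper": 0.05},{"travel": [0,0,0.03],"delta_rot": [0,0,0],"gripper": 0.05},{"travel": [0,0,0],"delta_rot": [0,0,0],"gripper": 0.05},{"travel": [0,0,0],"delta_rot": [0,0,0],"gripper": 0.05}])

```text
time: 26.6
tcp_pos: [0.4795, 0.2058, 0.356]
orientation: [0.0, -0.056, 0.998, 0.0]
wrist_force: [0.2, 0.6, -0.5]
width: 0.0501
grip_force: 0.0
```

```bash
python3 - <<'E'
from h import *
np.set_printoptions(precision=4,suppress=True)
c=cal("wrist"); im=get_image("wrist"); print(read_state()["tcp_pos"])
for t,z in(("tumbler_1_mid",.056),("tumbler_1",.014),("bail_grip",.269)):
    for m in mark_of("wrist",t): print(t,np.round(m["point"],1),round(m["conf"],2), onz(c,m["point"],z))
save("w8.png",im)
ex=np.array([-.1068,.9943]); P=np.array([.5104,.209])+.123*ex; print(P,proj(c,[[*P,.269],[.5422,.2124,.098],[.4786,.2056,.098]]))
E
```

```text
[0.479  0.2056 0.355 ]
tumbler_1_mid [323.5 185.8] 0.73 [0.4799 0.2066 0.056 ]
tumbler_1 [319.6 181.1] 0.93 [0.4814 0.2021 0.014 ]
tumbler_1 [ 51.6 168.7] 0.69 [ 0.5025 -0.1216  0.014 ]
tumbler_1 [317.9 226. ] 0.57 [0.5374 0.2062 0.014 ]
bail_grip [517.1 289.8] 0.56 [0.4971 0.3297 0.269 ]
[0.4973 0.3313] [[519.596  290.3425]
 [322.2818 251.3599]
 [322.6517 191.024 ]]
```

View pics/w8.png

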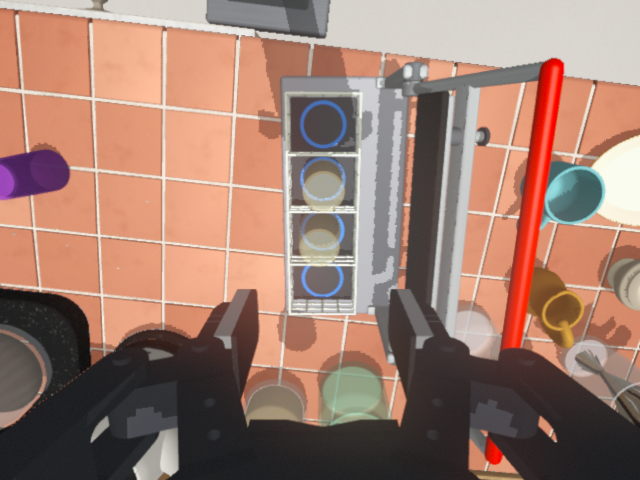

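```bash
python3 - <<'E'
from h import *
im=get_image("wrist"); c=cal("wrist"); a=cv2.resize(im[140:290,270:370],(500,600+150),interpolation=cv2.INTER_CUBIC)[:600].copy()
for n,col in(((.5422,.2124),(255,0,0)),((.4786,.2056),(255,0,0))):
  for z,r in((.098,.021),(.014,.026)):
    q=[[n[0]+r*np.cos(t),n[1]+r*np.sin(t),z] for t in np.linspace(0,6.28,60)]
    cv2.polylines(a,[((proj(c,q)-[270,140]+.5)*5).astype(np.int32)],True,(255,0,0) if z>.05 else (0,255,0),1)
save("w9.png",a)
E
```

```text
(no output)
```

View pics/w9.png

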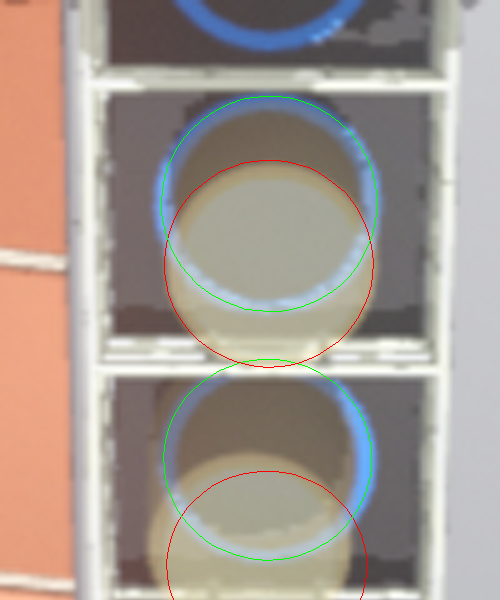

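Place 2 is exact. The place 3 tumbler stands about 4–5 mm off centre but seated within its ring and compartment, so it can stay. Now to the raised bar at (0.497, 0.331, 0.269).

Emit:
arm_command(series=[{"travel": [0.005,0.035,0],"delta_rot": [0,0,0],"gripper": 0.05},{"travel": [0.005,0.035,0],"delta_rot": [0,0,0],"gripper": 0.05},{"travel": [0.005,0.035,0],"delta_rot": [0,0,0],"gripper": 0.05},{"travel": [0.004,0.02,0],"delta_rot": [0,0,0],"gripper": 0.05},{"travel": [0,0,0],"delta_rot": [0,0,0],"gripper": 0.05},{"travel": [0,0,-0.03],"delta_rot": [0,0,0],"gripper": 0.05},{"travel": [0,0,-0.03],"delta_rot": [0,0,0],"gripper": 0.05},{"travel": [0,0,-0.03],"delta_rot": [0,0,0],"gripper": 0.05},{"travel": [0,0,-0.014],"delta_rot": [0,0,0],"gripper": 0.05},{"travel": [0,0,0],"delta_rot": [0,0,0],"gripper": 0.05}])

```text
time: 27.85
tcp_pos: [0.4972, 0.3286, 0.2491]
orientation: [-0.003, -0.055, 0.998, -0.002]
wrist_force: [-0.1, -0.4, 0.1]
width: 0.0497
grip_force: 0.0
```

Emit:
arm_command(series=[{"travel": [0,0,0],"delta_rot": [0,0,0],"gripper": 0.035},{"travel": [0,0,0],"delta_rot": [0,0,0],"gripper": 0.02},{"travel": [0,0,0],"delta_rot": [0,0,0],"gripper": 0.008},{"travel": [0,0,0],"delta_rot": [0,0,0],"gripper": 0.005},{"travel": [0,0,0],"delta_rot": [0,0,0],"gripper": 0.005},{"travel": [0,0,0],"delta_rot": [0,0,0],"gripper": 0.005}], force=30)

```text
time: 28.45
tcp_pos: [0.4994, 0.3308, 0.2531]
orientation: [0.001, -0.056, 0.998, 0.0]
wrist_force: [-0.4, -1.9, 5.9]
width: 0.0107
grip_force: 29.5
```

Emit:
arm_command(series=[{"travel": [0.0015,-0.014,0.003],"delta_rot": [0,0,0],"gripper": 0.005},{"travel": [0.0015,-0.014,0.002],"delta_rot": [0,0,0],"gripper": 0.005},{"travel": [0.0015,-0.014,0.001],"delta_rot": [0,0,0],"gripper": 0.005},{"travel": [0.0015,-0.014,-0.001],"delta_rot": [0,0,0],"gripper": 0.005},{"travel": [0.0015,-0.014,-0.002],"delta_rot": [0,0,0],"gripper": 0.005},{"travel": [0.0015,-0.014,-0.003],"delta_rot": [0,0,0],"gripper": 0.005},{"travel": [0.0015,-0.0135,-0.0045],"delta_rot": [0,0,0],"gripper": 0.005},{"travel": [0.001,-0.013,-0.006],"delta_rot": [0,0,0],"gripper": 0.005},{"travel": [0.001,-0.0125,-0.007],"delta_rot": [0,0,0],"gripper": 0.005},{"travel": [0.001,-0.012,-0.008],"delta_rot": [0,0,0],"gripper": 0.005}])

```text
time: 29.45
tcp_pos: [0.5135, 0.1946, 0.2259]
orientation: [0.001, -0.056, 0.998, 0.0]
wrist_force: [5.9, 1.4, -1.0]
width: 0.011
grip_force: 30.9
```

```bash
python3 - <<'E'
from h import *
np.set_printoptions(precision=4,suppress=True)
s=read_state(); p=s["tcp_pos"]; d=p[:2]-[.5104,.209]; u=d@[-.1068,.9943]; print(p,u,d@[-.9943,-.1068],s["wrist_force"]); z=p[2]+.019
print("theta",np.arctan2(z-.12,.08-u),"r",np.hypot(z-.12,.08-u))
E
```

```text
[0.5135 0.1946 0.2259] -0.014643321750320546 -0.0015690636717388964 [ 5.9261  1.4189 -1.034 ]
theta 0.9222783466871658 r 0.1566927030395751
```

Emit:
arm_command(series=[{"travel": [0.001,-0.011,-0.009],"delta_rot": [0,0,0],"gripper": 0.005},{"travel": [0.001,-0.01,-0.01],"delta_rot": [0,0,0],"gripper": 0.005},{"travel": [0.001,-0.009,-0.011],"delta_rot": [0,0,0],"gripper": 0.005},{"travel": [0.001,-0.008,-0.012],"delta_rot": [0,0,0],"gripper": 0.005},{"travel": [0.001,-0.007,-0.0125],"delta_rot": [0,0,0],"gripper": 0.005},{"travel": [0.0005,-0.006,-0.013],"delta_rot": [0,0,0],"gripper": 0.005},{"travel": [0.0005,-0.0025,-0.007],"delta_rot": [0,0,0],"gripper": 0.005},{"travel": [0,-0.002,-0.0065],"delta_rot": [0,0,0],"gripper": 0.005},{"travel": [0,-0.0015,-0.007],"delta_rot": [0,0,0],"gripper": 0.005},{"travel": [0,-0.0015,-0.007],"delta_rot": [0,0,0],"gripper": 0.005}])

```text
time: 30.45
tcp_pos: [0.519, 0.1362, 0.1305]
orientation: [0.001, -0.056, 0.998, -0.0]
wrist_force: [5.6, 0.7, -0.0]
width: 0.0108
grip_force: 30.0
```

```bash
cat > th.py <<'E'
from h import *
np.set_printoptions(precision=4,suppress=True)
s=read_state(); p=s["tcp_pos"]; d=p[:2]-[.5104,.209]; u=d@[-.1068,.9943]; print(p,u,d@[-.9943,-.1068],s["wrist_force"]); z=p[2]+.019
print("theta",np.arctan2(z-.12,.08-u),"r",np.hypot(z-.12,.08-u))
E
python3 th.py
```

```text
[0.519  0.1362 0.1305] -0.0732832436724546 -0.0007552993151360188 [ 5.6117  0.7173 -0.0001]
theta 0.18999409606098094 r 0.15609206574591653
```

Emit:
arm_command(series=[{"travel": [0,-0.001,-0.004],"delta_rot": [0,0,0],"gripper": 0.005},{"travel": [0,-0.0005,-0.004],"delta_rot": [0,0,0],"gripper": 0.005},{"travel": [0,-0.0005,-0.004],"delta_rot": [0,0,0],"gripper": 0.005},{"travel": [0,-0.0005,-0.004],"delta_rot": [0,0,0],"gripper": 0.005},{"travel": [0,0,-0.004],"delta_rot": [0,0,0],"gripper": 0.005},{"travel": [0,0,-0.003],"delta_rot": [0,0,0],"gripper": 0.005},{"travel": [0,0,-0.003],"delta_rot": [0,0,0],"gripper": 0.005},{"travel": [0,0,-0.002],"delta_rot": [0,0,0],"gripper": 0.005},{"travel": [0,0,0],"delta_rot": [0,0,0],"gripper": 0.005}])

```text
time: 31.35
tcp_pos: [0.5191, 0.134, 0.104]
orientation: [0.001, -0.056, 0.998, -0.0]
wrist_force: [2.6, -0.7, 8.4]
width: 0.011
grip_force: 31.3
```

```bash
python3 th.py
```

```text
[0.5191 0.134  0.104 ] -0.07550788960544348 -0.0006170830660705664 [ 2.6498 -0.6703  8.4246]
theta 0.01899410727658566 r 0.15553594558873757
```

Emit:
arm_command(series=[{"travel": [0,0,-0.001],"delta_rot": [0,0,0],"gripper": 0.005},{"travel": [0,0,-0.001],"delta_rot": [0,0,0],"gripper": 0.005},{"travel": [0,0,0],"delta_rot": [0,0,0],"gripper": 0.005}])

```text
time: 31.65
tcp_pos: [0.5191, 0.134, 0.1037]
orientation: [0.001, -0.056, 0.998, 0.0]
wrist_force: [-1.0, -2.2, 25.4]
width: 0.011
grip_force: 32.8
```

The bail is on its stop, since the force rises without motion. I'll ease off, release and retreat.

Emit:
arm_command(series=[{"travel": [0,0,0.0015],"delta_rot": [0,0,0],"gripper": 0.005},{"travel": [0,0,0],"delta_rot": [0,0,0],"gripper": 0.012},{"travel": [0,0,0],"delta_rot": [0,0,0],"gripper": 0.025},{"travel": [0,0,0],"delta_rot": [0,0,0],"gripper": 0.04},{"travel": [0,0,0],"delta_rot": [0,0,0],"gripper": 0.05},{"travel": [0,0,0.02],"delta_rot": [0,0,0],"gripper": 0.05},{"travel": [0,0,0.04],"delta_rot": [0,0,0],"gripper": 0.05},{"travel": [0,0,0.045],"delta_rot": [0,0,0],"gripper": 0.05},{"travel": [0,0,0.045],"delta_rot": [0,0,0],"gripper": 0.05},{"travel": [0,0,0.045],"delta_rot": [0,0,0],"gripper": 0.05}])

```text
time: 32.65
tcp_pos: [0.5172, 0.1348, 0.2992]
orientation: [-0.001, -0.056, 0.998, -0.0]
wrist_force: [0.7, 0.9, 0.2]
width: 0.0502
grip_force: 0.0
```

Emit:
arm_command(series=[{"travel": [-0.02,0.02,0.04],"delta_rot": [0,0,0],"gripper": 0.05},{"travel": [-0.02,0.04,0.04],"delta_rot": [0,0,0],"gripper": 0.05},{"travel": [0,0,0],"delta_rot": [0,0,0],"gripper": 0.05},{"travel": [0,0,0],"delta_rot": [0,0,0],"gripper": 0.05}])

```text
time: 33.05
tcp_pos: [0.4809, 0.1889, 0.3713]
orientation: [0.0, -0.057, 0.998, 0.0]
wrist_force: [-1.1, 0.2, -0.7]
width: 0.0501
grip_force: 0.0
```

```bash
python3 - <<'E'
from h import *
np.set_printoptions(precision=4,suppress=True)
c=cal("wrist"); im=get_image("wrist"); print(read_state()["tcp_pos"])
for t,z in(("tumbler_1_mid",.056),("tumbler_1",.014),("bail_grip",.12)):
    for m in mark_of("wrist",t): print(t,np.round(m["point"],1),round(m["conf"],2), onz(c,m["point"],z))
r=im.astype(int); ys,xs=np.where((r[...,0]>120)&(r[...,1]<50)&(r[...,2]<50)); P=np.array([onz(c,q,.12)[:2] for q in zip(xs,ys)])-[.5104,.209]
u=P@[-.1068,.9943]; print("bar basket x",np.median(u),np.percentile(u,[5,95]))
save("w10.png",im)
E
```

```text
[0.4809 0.1877 0.3704]
tumbler_1_mid [333.9 275.7] 0.57 [0.5919 0.2153 0.056 ]
tumbler_1 [ 72.3 166.5] 0.77 [ 0.5019 -0.1226  0.014 ]
tumbler_1 [334.4 222.6] 0.57 [0.5358 0.2101 0.014 ]
bail_grip [262.5 222.1] 0.7 [0.5173 0.1317 0.12  ]
bar basket x -0.07698467326604104 [-0.0797 -0.0708]
```

View pics/w10.png

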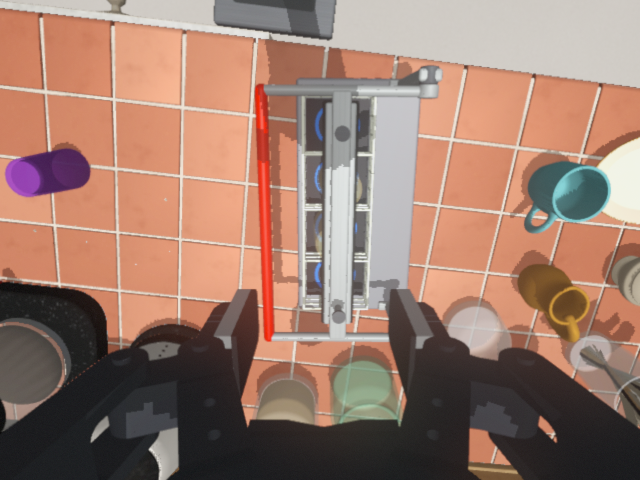

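The bail is down with its bar from (261,90) to (268,338), as at the start. Both tumblers stand under the pad, and the robot is clear. Handing in.

```bash
python3 -c "
from cell import *
print(job_done())"
```

```text
the job is handed in; nothing more can be done
None
```

I handed the job in: both amber tumblers stand upside down in the basket (rings 2 and 3, the ring 3 one about 4–5 mm off centre), the bail was guided down onto its stop over them, and nothing else was touched.

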